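Pop open the skewer box, put the skewer away, snap the lid shut

TASK

Press the thumb latch of the red skewer box so that its sprung lid pops right open by itself, lay the loose skewer inside the box, then push the lid down until it clicks and stays shut. Feel for the latch and the click and press gently: forcing the latch or the lid breaks them. Leave the crock, the grinder and the tin where they stand.

Things in the scene. Friction and masses are not known exactly. Their poses are not given: they have to be found in the camera images.
- box: Red plastic skewer box, fixed. Tray 100 (x) by 190 (y) by 42 mm high, walls and floor 4 mm; about 58 mm high shut. Origin: centre of underside; x points from the latch side (front, roughly facing the robot) to the hinge side, z up. The rim with lid and latch is adjustable: it sits up to 8 mm lower or higher than the heights given here and this pose does not show it; find it by touch.
- latch_pad (a point): Nominal middle of the thumb pad's top (real height up to 8 mm lower or higher), 94 mm before the box's centre, 38 mm above its underside. Yellow pad 20 (x) by 24 mm on a black tab 34 mm square. Pushed straight down it yields from about 2 N, frees the lid at about 4 N after some 6 mm, meets a hard stop at about 5 N after 7 mm. More than 15 N breaks it.
- latch_hook (a point): Nominal top of the steel latch hook, which stands between pad and lid, 24 mm wide. It tips up to 9 mm towards the pad as the pad goes down, so keep the finger on the outer part of the pad: from 12 mm inwards of the pad's middle to 14 mm outwards. Height as uncertain as the pad's.
- hinge (a point): Nominal middle of the lid's hinge line (height up to 8 mm lower or higher), which runs along the box's y, 50 mm behind the box's centre and 55 mm above its underside. The lid is a red plate with an orange panel, 100 mm from hinge line to free edge, 190 mm wide, 6 mm thick, centred on the hinge line's height. More than 20 N on the lid breaks it.
- lid (a joint): Lid angle, rad: 0 shut and latched, 1.85 popped open, leaning 16 degrees past upright, away from the robot, -0.015 hard stop. Spring: 1.5 N at the free edge when nearly shut. To shut, push its outer face near the free edge from behind, then down in an arc. Over the last 12 mm it rides over the hook (up to 7 N), clicks, then 1.5 mm on hits the hard stop. Let go before the click, it springs open.
- skewer: Loose steel skewer with a wooden handle, 145 mm long, lying on the shelf, about 60 g. Origin: underside of the handle's middle; own x points from the handle to the tip, z up. Handle 60 mm long (x = -30 to 30 mm), 16 by 16 mm; shank 5 mm wide, 4 mm thick, at 8 mm height, from x = 30 to 115 mm. Balance point at about x = 18 mm. It fits into the box only lying along the box's y, either way round, its full length within the walls.
- skewer_tip (a point): The skewer's pointed end, on its axis, 115 mm from the handle's middle and 8 mm above the underside.
- crock: Empty white ceramic crock, 104 mm across, 125 mm high; stands on the shelf, must not be disturbed. Origin: centre of the underside.
- grinder: Dark wooden grinder with a turning knob on top, 58 mm across, 147 mm high; must not be disturbed. Origin: centre of the underside.
- tin: Closed spice tin, 64 mm across, 95 mm high; must not be disturbed. Origin: centre of the underside.
Mind the look-alikes: they are no part of the job. What is shaped like the skewer but turquoise or yellow is not meant. Leave any blue look-alike of the box alone.

How it is judged (in metres and radians):
On the way, in this order (a step that is already met when the one before it is completed fails the run):
1. the lid has popped open by itself (beyond 1.5 rad, not touched) (value of joint lid above 1.5 rad and contact force between each of the fingers, the arm and lid below 0.3 N), for 0.2 s.
2. the skewer lies inside the box while the lid is open (x of skewer in the frame of box between -0.046 and 0.046 m and y of skewer in the frame of box between -0.091 and 0.091 m and z of skewer in the frame of box below 0.025 m and x of skewer_tip in the frame of box between -0.046 and 0.046 m and y of skewer_tip in the frame of box between -0.091 and 0.091 m and z of skewer_tip in the frame of box below 0.035 m and value of joint lid above 0.8 rad and contact force between the fingers and skewer below 0.1 N), for 0.2 s.
3. the lid is shut (below 0.03 rad) (value of joint lid below 0.03 rad), for 0.2 s.
At the end, for the whole second after the job is handed in: The whole skewer lies at rest within the walls on the box's floor (origin and tip within 46 mm in x and 91 mm in y of the box's centre, origin less than 25 mm and tip less than 35 mm above the underside of the box), and the lid stays latched below 0.03 rad by itself (x of skewer in the frame of box between -0.046 and 0.046 m and y of skewer in the frame of box between -0.091 and 0.091 m and z of skewer in the frame of box below 0.025 m and x of skewer_tip in the frame of box between -0.046 and 0.046 m and y of skewer_tip in the frame of box between -0.091 and 0.091 m and z of skewer_tip in the frame of box below 0.035 m and value of joint lid below 0.03 rad and velocity of joint lid below 0.05 rad/s and linear speed of skewer below 0.03 m/s); the robot touches nothing.
It fails at once if more than 15 N on the latch (contact force between any of the fingers, the arm and latch above 15 N).
It fails at once if more than 20 N on the lid (contact force between any of the fingers, the arm and lid above 20 N).
It fails at once if crock, grinder or tin shifted by more than 20 mm or tipped (distance of any of crock, grinder, tin from where it was at the start of the episode above 0.02 m or angle between any of crock, grinder, tin's own z axis and vertical above 0.3 rad).
It also fails if it takes over 67 s, if anything falls off the work surface, if the arm or the gripper's body presses on something with over 40 N, if the wrist force passes 120 N, or if a joint passes its speed limit or range.

ROBOT

A 7-joint arm with a two-finger parallel gripper is mounted at the origin on the work surface. World frame = base frame: x ahead of the robot, y to its left, z up, the work surface at z = 0. Lengths are in mm, angles in rad, forces in N, time in s.
With the tool pointing down it reaches from about 400 to 875 mm from the base axis. Payload 6.5 kg.
Tool frame: the origin (TCP) lies at the very end of the fingers, on their centre line; the grasp point (between the pads) lies 19 mm behind it; z points along the fingers, y is the line along which they close (so a half turn about z gives the same grasp; the last joint's range is limited). The gripper opens to 85 mm and grips with 20 to 120 N. Pads are 22 mm wide; open, the fingers measure 114 mm over their backs; the gripper's body (76 mm by 85 mm) begins 54 mm behind the grasp point. The pads swing forward as they close: fully open they stand 13 mm farther back than shut.
Start: joints at [1.227, 0.536, -0.004, 1.538, 0.003, 1.067, -0.071], TCP at [178.252, -625.073, 231.29] pointing down, gripper open.
Joint ranges: [-2.7, 2.7], [-0.37, 2.16], [-1.27, 1.26], [0.24, 2.4], [-1.31, 4.45], [0.19, 1.91], [-2.76, 2.76]. Speed limits (rad/s): [2.39, 2.39, 3.14, 3.14, 3.14, 3.14, 3.14].

INTERFACE

Orientations are given as a rotation vector (axis times angle).
In Python, from cell import manip, cams, sign_off gives the robot as it stands. The module is installed in compiled form; this text tells all that it offers.
- The arm moves only by the tool jog_arm, never from a script. Its argument "steps" is a list of rows, each a list of 6 numbers: the shift along the tool's x, y, z in m, then the turn, a rotation vector about the tool's x, y, z in rad. A call has 1 to 20 rows; each row shifts and turns the commanded pose from where the row before left it, along the tool's axes as they then stand; what a row does not reach is not made up. A row lasts 1/10 s, in which the tool goes at most 50 mm and 8.59 degrees, less where a joint would pass 70% of its speed; a pose out of reach is approached as far as the arm can. A call with a gripper value outside its range is refused whole. "hand" is the finger opening in m, from 0 to 0.0854, set as the call begins (left out, the last holds). The fingers move at their own pace and stop on an object; "squeeze" is the grip in N (left out, the last holds). Time passes only in rows, so rows that do not move let the fingers close. It gives the time, the measured TCP pose, the force, the opening and the grip force at its end, in the units of the state.
- manip.observe(): the state, without advancing time (a new reading comes with each control period).
- cams.snapshot(name): name is "scene" or "side" or "wrist"; returns the picture (420x560x3 uint8, red, green, blue); there is no depth.
- cams.camera_info(name): a dict with "fx", "fy", "cx", "cy" (pixels), "eye" and "rotation" of the camera in the world; the wrist camera has in their place "T_tool_cam" (4x4, takes a point from camera to tool coordinates, whose origin is the TCP and whose axes are the flange's). Camera axes: x right, y up, looking along -z (the intrinsics and any distortion apply to the point x, -y, -z); pixel columns grow to the right and rows downward; lengths in mm; the calibration is good to about 2 mm. A picture is of the moment at which its call begins: read the wrist's pose just before it. camera_info takes no time and is no camera call.
- sign_off(): hands the job in; it is judged then, once.
The state is a dict: "clock": time; "joint_pos": joint angles; "qvel": joint speeds; "tau": joint torques, N m; "tool_pos": TCP position; "ee_rot": TCP orientation; "wrist_force": force on the tool from outside, world axes, zero at the start; "moment": the same for the moment, N m; "grip_width": finger opening in mm; "finger_force": force on a finger pad.
Only numpy, scipy, OpenCV 4.12 (cv2) and the standard library are available. Lean on these libraries where they do the work, as an engineer would, in place of code of your own. Each camera call takes 0.05 s, during which the arm holds its last target. There are 200 camera calls.

## Working session

There is one attempt and no reset: what is moved stays moved. The work goes in short steps, Python scripts to look and compute and a tool call to move; the robot and the scene stay as the last step left them, time stands still between calls to the robot, and variables do not carry over. Pictures are saved under pics/ and viewed, at most 10 in all, crops included, and the job is handed in when it is done.

Besides the shell and the picture viewer there is one more tool, called after "Emit:" in YAML: its name, and indented under it one key for each argument. jog_arm: Moves the arm, as the interface text tells. Its arguments: {"type":"object","properties":{"steps":{"type":"array"},"hand":{"type":"number"},"squeeze":{"type":"number"}},"required":["steps"]}

```bash
mkdir -p pics; cat > h.py <<'E'
import numpy as np, cv2
from cell import manip, cams, sign_off
from scipy.spatial.transform import Rotation as R
def ray(name,u,v,ci=None,st=None):
    ci=ci or cams.camera_info(name)
    K=np.array([[ci['fx'],0,ci['cx']],[0,ci['fy'],ci['cy']],[0,0,1.]])
    d=ci.get('distortion',None)
    p=cv2.undistortPoints(np.array([[[u,v]]],float),K,np.array(d,float) if d is not None else None)[0,0]
    c=np.array([p[0],-p[1],-1.])
    if 'eye' in ci: return np.array(ci['eye']),np.array(ci['rotation'])@c
    st=st or manip.observe()
    T=np.array(ci['T_tool_cam']); Rt=R.from_rotvec(st['ee_rot']).as_matrix()
    return Rt@T[:3,3]+np.array(st['tool_pos']),Rt@T[:3,:3]@c
def onz(name,u,v,z,st=None):
    e,d=ray(name,u,v,st=st); return e+d*(z-e[2])/d[2]
def proj(name,P,st=None):
    ci=cams.camera_info(name)
    if 'eye' in ci: e,M=np.array(ci['eye']),np.array(ci['rotation'])
    else:
        T=np.array(ci['T_tool_cam']);Rt=R.from_rotvec(st['ee_rot']).as_matrix()
        e,M=Rt@T[:3,3]+np.array(st['tool_pos']),Rt@T[:3,:3]
    c=M.T@(np.array(P,float)-e); return np.array([ci['cx']+ci['fx']*c[0]/-c[2],ci['cy']-ci['fy']*c[1]/-c[2]])
def save(name,f):
    im=cams.snapshot(name); cv2.imwrite('pics/'+f,cv2.cvtColor(im,cv2.COLOR_RGB2BGR)); return im
E
python3 - <<'E'
from h import *
for n in('scene','side'): save(n,n+'1.png')
import numpy as np
a=cv2.imread('pics/scene1.png');b=cv2.imread('pics/side1.png')
for n in('scene','side','wrist'):print(n,cams.camera_info(n))
print(manip.observe())
E
```

```text
scene {'fx': 531.2505109329932, 'fy': 531.2505109329932, 'cx': 264.60029989607864, 'cy': 208.3849030865037, 'eye': array([1181.13936492, -659.32833613, 1130.88694916]), 'rotation': array([0.66678241, 0.26181032, 0.67596496])}
side {'fx': 455.1826188265335, 'fy': 455.1826188265335, 'cx': 278.13682964802643, 'cy': 207.93641823399662, 'eye': array([ 388.13572817, -771.45300746,  779.03630077]), 'rotation': array([ 0.84339829, -0.12853167, -0.26826317])}
wrist {'fx': 298.0825429874625, 'fy': 298.0825429874625, 'cx': 281.61065610472025, 'cy': 212.9621030510314, 'T_tool_cam': array([[-5.43900856e-04,  9.57798447e-01,  2.87440150e-01,
         7.33585765e+01],
       [ 9.99999788e-01,  6.23746038e-04, -1.86203094e-04,
         9.46972435e-01],
       [-3.57634689e-04,  2.87439988e-01, -9.57798583e-01,
        -1.42738321e+02],
       [ 0.00000000e+00,  0.00000000e+00,  0.00000000e+00,
         1.00000000e+00]])}
{'clock': 0.1, 'joint_pos': array([ 1.2267934 ,  0.53706822, -0.00446648,  1.53878179,  0.00262859,
        1.0672884 , -0.07121931]), 'qvel': array([ 0.00110007, -0.00169896,  0.00236699, -0.00452884, -0.0001976 ,
        0.00042846, -0.00126581]), 'tau': array([ 2.27405530e-03, -5.84578836e+01,  1.05170991e+00, -2.59779632e+01,
        1.25957635e-02,  4.64513199e-03, -8.22901512e-06]), 'tool_pos': array([ 178.09745266, -624.53450046,  230.51190023]), 'ee_rot': array([-3.10982698e+00, -4.34902115e-01,  5.27855281e-04]), 'wrist_force': array([ 0.45773349, -0.4675504 , -0.25107482]), 'moment': array([-0.00411564, -0.0031931 ,  0.03241075]), 'finger_force': 0.0, 'grip_width': 84.90830088776542}
```

```bash
sed -i "s/np.array(ci\['rotation'\])/R.from_rotvec(ci['rotation']).as_matrix()/g" h.py; cat >> h.py <<'E'
E
grep -n as_matrix h.py
```

```text
10:    if 'eye' in ci: return np.array(ci['eye']),R.from_rotvec(ci['rotation']).as_matrix()@c
12:    T=np.array(ci['T_tool_cam']); Rt=R.from_rotvec(st['ee_rot']).as_matrix()
18:    if 'eye' in ci: e,M=np.array(ci['eye']),R.from_rotvec(ci['rotation']).as_matrix()
20:        T=np.array(ci['T_tool_cam']);Rt=R.from_rotvec(st['ee_rot']).as_matrix()
```

View pics/scene1.png

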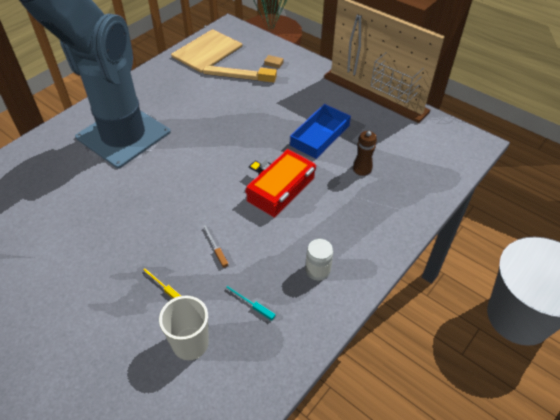

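View pics/side1.png

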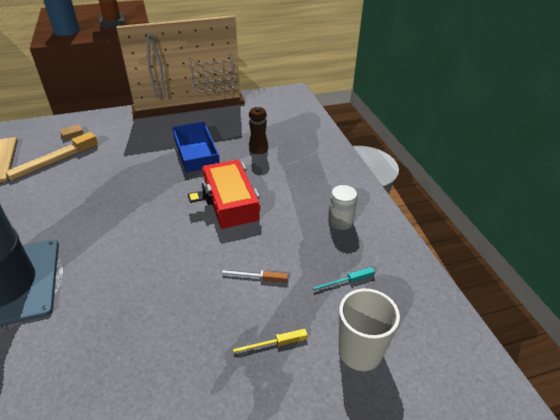

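```bash
cat > m.py <<'E'
from h import *
def masks(f):
    im=cv2.imread('pics/'+f); hsv=cv2.cvtColor(im,cv2.COLOR_BGR2HSV); H,S,V=[hsv[...,i].astype(int) for i in range(3)]
    return im,dict(orange=(H>=8)&(H<=22)&(S>200)&(V>200),red=((H<7)|(H>174))&(S>170)&(V>80),yel=(H>=24)&(H<=34)&(S>180)&(V>120),brown=(H>=4)&(H<=16)&(S>110)&(V>60)&(V<200))
def blobs(m,mn=15):
    n,l,s,c=cv2.connectedComponentsWithStats(m.astype(np.uint8)); return [(i,s[i],c[i],l==i) for i in range(1,n) if s[i][4]>=mn]
def tri(u1,u2,a='scene',b='side'):
    e1,d1=ray(a,*u1);e2,d2=ray(b,*u2)
    t=np.linalg.lstsq(np.c_[d1,-d2],e2-e1,rcond=None)[0]
    p,q=e1+t[0]*d1,e2+t[1]*d2; return (p+q)/2,np.linalg.norm(p-q)
E
python3 - <<'E'
from m import *
np.set_printoptions(precision=1,suppress=True)
print(proj('scene',[0,0,0]),proj('side',[0,0,0]),proj('scene',manip.observe()['tool_pos']))
for f in('scene','side'):
    im,M=masks(f+'1.png')
    for k,m in M.items():
        for i,s,c,l in blobs(m):
            if k in('brown',) and s[1]<200: continue
            print(f,k,s,c)
            if k in('orange','red') and s[4]>300:
                ct=max(cv2.findContours(l.astype(np.uint8),0,1)[0],key=cv2.contourArea)
                print(cv2.approxPolyDP(cv2.convexHull(ct),3,True)[:,0].tolist(), cv2.boxPoints(cv2.minAreaRect(ct)))
    cv2.imwrite('pics/c_'+f+'.png',0)if 0 else None
a=cv2.imread('pics/scene1.png')[135:275,190:330];b=cv2.imread('pics/side1.png')[150:290,180:320]
cv2.imwrite('pics/crop.png',np.hstack([cv2.resize(x,(400,400),interpolation=cv2.INTER_CUBIC) for x in(a,b)]))
E
```

```text
[123.2 134.2] [  2.3 285.5] [-74.8 240.3]
scene orange [ 254  154   53   43 1081] [280.6 174.7]
[[306, 164], [274, 196], [254, 184], [287, 154]] [[253.8 183.8]
 [291.2 148.3]
 [307.3 165.4]
 [269.9 200.8]]
scene red [ 246  149   70   68 1398] [278.4 187.7]
[[288, 149], [314, 164], [313, 176], [273, 216], [248, 201], [246, 189]] [[239.5 192.5]
 [291.  141. ]
 [320.  170. ]
 [268.5 221.5]]
scene yel [251 162   9   7  45] [255. 165.]
scene yel [144 269  36  28 142] [164.8 286.5]
scene brown [215 248  13  19 118] [220.9 257. ]
side red [ 202  160   58   68 1536] [232.8 200.3]
[[238, 160], [258, 202], [258, 219], [221, 227], [202, 168]] [[200.5 166.5]
 [242.  152.9]
 [263.2 218. ]
 [221.8 231.5]]
side yel [296 335  11   5  27] [301.8 337.1]
side brown [263 272  25  10 220] [274.8 276.4]
side brown [478 308  16   6  36] [485.2 310.9]
side brown [482 310  26   9  46] [493.7 314.1]
side brown [529 369  31  39 737] [548.3 387.1]
side brown [552 408   8   4  16] [555.9 409.8]
```

View pics/crop.png

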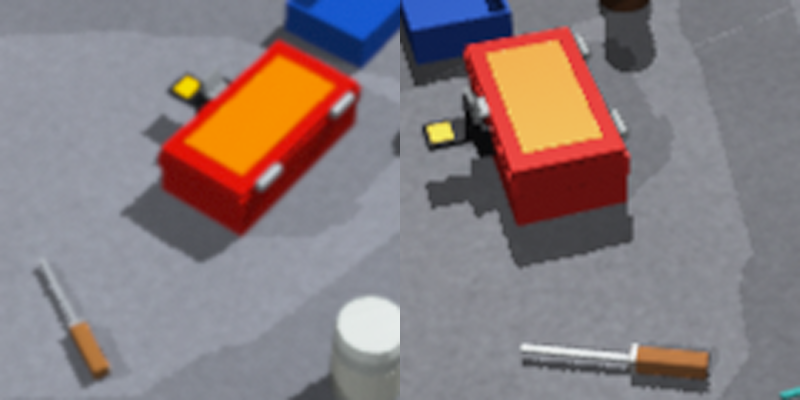

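```bash
python3 - <<'E'
from m import *
np.set_printoptions(precision=1,suppress=True)
sc=dict(D=(246,189.3),A=(289,149.4),B=(315.5,164.8),C=(274.7,202.5));si=dict(D=(216.4,209.5),A=(203.1,166.5),B=(240.2,159.8),C=(259.1,204.2))
P={k:tri(sc[k],si[k]) for k in sc}
for k,v in P.items():print(k,v)
c=np.mean([v[0] for v in P.values()],0);print('lid c',c, 'sides',[np.linalg.norm(P[a][0]-P[b][0]) for a,b in('DA','AB','BC','CD')])
yd=(P['A'][0]-P['D'][0]+P['B'][0]-P['C'][0]);print('yaw y-axis',np.degrees(np.arctan2(-yd[0],yd[1])))
print('pad',tri((255,165),(194,196.2)))
for z in(0,8):print('botD',onz('scene',247,200.5,z),'botC',onz('scene',274,216.5,z),onz('side',222,228,z),onz('side',259.8,221,z))
# skewer
f=lambda o,x,y:(o[0]+x/2.857,o[1]+y/2.857)
S=(190,135);D=(180,150)
for z,n,a,b in((16,'handle front',f(S,79,327),f(D,236,353)),(16,'handle end',f(S,98,375),f(D,307,362)),(10,'tip',f(S,42,262),f(D,122,350))):
    print(n,onz('scene',*a,z),onz('side',*b,z),tri(a,b))
print('crock base',onz('side',362,355,0),'tin',onz('side',343,222,0),'grinder',onz('side',258,150,0))
E
```

```text
D (array([485.7,  48.2,  52.1]), np.float64(12.529178079513576))
A (array([481.9, 239.9,  52.2]), np.float64(0.4322378061794309))
B (array([583.3, 233.8,  58.5]), np.float64(0.31946397252356495))
C (array([586.1,  49.8,  54.5]), np.float64(7.550744580761057))
lid c [534.3 142.9  54.3] sides [np.float64(191.6548283925045), np.float64(101.74163620090668), np.float64(184.03188283232782), np.float64(100.41282979749366)]
yaw y-axis 0.989727702749156
pad (array([440.3, 135.8,  40.9]), np.float64(0.38912227874172955))
botD [488.3  45.5   0. ] botC [584.3  49.9   0. ] [491.   44.5   0. ] [587.  43.   0.]
botD [493.2  40.5   8. ] botC [588.5  44.8   8. ] [489.9  36.1   8. ] [585.   34.7   8. ]
handle front [ 552.2 -138.1   16. ] [ 545.8 -138.2   16. ] (array([ 547.5, -133.7,    9. ]), np.float64(2.251409584837086))
handle end [ 601.3 -164.8   16. ] [ 595.2 -161.8   16. ] (array([ 597.1, -160.2,   10.7]), np.float64(4.459979412039995))
tip [ 469.8 -103.6   10. ] [ 463.4 -105.7   10. ] (array([464.4, -99.2,   1.9]), np.float64(0.755616397491906))
crock base [ 677.9 -372.1    0. ] tin [786.5 -18.6   0. ] grinder [662.5 350.2   0. ]
```

Candidates for the skewer: brown handle with steel shank (scene px 221,257), turquoise (255,305), yellow (163,285). The brown one fits. For the box: the red closed box (280,182), not the blue one (320,130). The crop shows the red box with its yellow latch pad facing the robot at scene px (255,165).

Emit:
jog_arm:
  steps:
    - [0.034,-0.0215,0,0,0,0]
    - [0.034,-0.0215,0,0,0,0]
    - [0.034,-0.0215,0,0,0,0]
    - [0.034,-0.0215,0,0,0,0]
    - [0.034,-0.0215,0,0,0,0]
    - [0.034,-0.0215,0,0,0,0]
    - [0.034,-0.0215,0,0,0,0]
    - [0.034,-0.0215,0,0,0,0]
    - [0.034,-0.0215,0,0,0,0]
    - [0.034,-0.0215,0,0,0,0]
    - [0.011,-0.045,0,0,0,0]
    - [0.011,-0.045,0,0,0,0]
    - [0.011,-0.045,0,0,0,0]
    - [0.011,-0.045,0,0,0,0]
    - [0.011,-0.045,0,0,0,0]
    - [0.011,-0.045,0,0,0,0]
    - [0.011,-0.045,0,0,0,0]
    - [0.011,-0.045,0,0,0,0]
    - [0.011,-0.045,0,0,0,0]
    - [0.011,-0.045,0,0,0,0]
  hand: 0

```text
clock: 2.1
tool_pos: [428.1, 139.5, 231.3]
ee_rot: [3.111, 0.435, 0.0]
wrist_force: [0.1, 0.7, -0.5]
grip_width: -0.0
finger_force: 0.0
```

Emit:
jog_arm:
  steps:
    - [0,0,0,0,0,-0.143]
    - [0,0,0,0,0,-0.143]
    - [0,0,0,0,0,-0.143]
    - [0,0,0,0,0,-0.143]
    - [0,0,0,0,0,-0.143]
    - [0,0,0,0,0,-0.143]
    - [0,0,0,0,0,-0.143]
    - [0,0,0,0,0,-0.143]
    - [0,0,0,0,0,-0.143]
    - [0,0,0,0,0,-0.143]
    - [0,0,0,0,0,-0.143]
    - [0,0,0,0,0,-0.143]
    - [0,0,0,0,0,-0.143]
    - [0,0,0,0,0,-0.143]
    - [0,0,0,0,0,-0.143]
    - [0,0,0,0,0,-0.143]
    - [0,0,0,0,0,-0.143]
    - [0,0,0,0,0,-0.143]
    - [0,0,0,0,0,-0.143]
    - [0,0,0,0,0,-0.143]

```text
clock: 4.1
tool_pos: [428.4, 137.6, 231.1]
ee_rot: [0.003, -3.141, 0.0]
wrist_force: [-0.7, 0.6, -0.1]
grip_width: 0.0
finger_force: 0.0
```

```bash
python3 - <<'E'
from h import *
st=manip.observe(); im=save('wrist','w1.png'); import pickle; pickle.dump(st,open('w1.pkl','wb'))
print(st['clock'],st['tool_pos'],st['ee_rot'],st['joint_pos'],st['wrist_force'])
E
```

```text
4.1 [428.37871102 137.62292994 231.06694554] [ 3.13671998e-03 -3.14109468e+00  4.06285672e-04] [ 0.38640275  0.326014   -0.93464351  2.00439492  0.3189566   0.96401447
  0.86433071] [-0.73379981  0.57512099 -0.06847881]
```

View pics/w1.png

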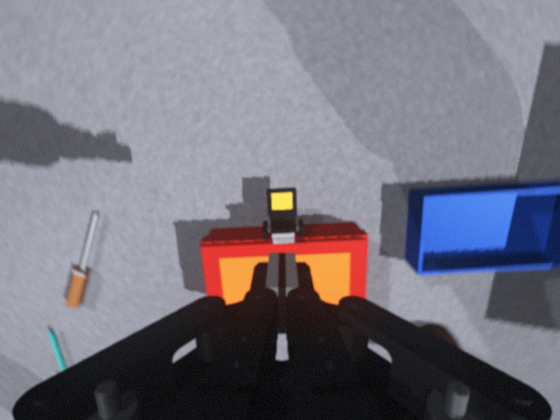

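The wrist view shows the red box: yellow pad (282,201), lid front edge from (201,241) to (368,235). The skewer is at left, handle (78,286) and tip (96,213).

```bash
python3 - <<'E'
from m import *
import pickle
np.set_printoptions(precision=1,suppress=True)
st=pickle.load(open('w1.pkl','rb'))
im,M=masks('w1.png')
for i,s,c,l in blobs(M['yel'],40): print('yel',s,c,[onz('wrist',*c,z,st) for z in(32,38,46)])
hsv=cv2.cvtColor(im,cv2.COLOR_BGR2HSV)
m=M['red']|M['orange']; m=m.astype(np.uint8); 
# lid top front edge: first row where red bright
V=hsv[...,2]
for z in(50,58):
    pts=[]
    for u in list(range(210,262,5))+list(range(304,362,5)):
        col=np.where(M['red'][:,u]&(V[:,u]>180))[0]
        col=col[col>232]
        if len(col): pts.append(onz('wrist',u,col[0],z,st)[:2])
    pts=np.array(pts);k=np.polyfit(pts[:,1],pts[:,0],1);print('front edge x = a*y+b',k,'yaw deg',np.degrees(np.arctan(-k[0])),np.polyval(k,140),np.abs(pts[:,0]-np.polyval(k,pts[:,1])).max())
for v in(245,255,262):
    r=np.where(M['red'][v]|M['orange'][v])[0]; print(v,r.min(),r.max(),onz('wrist',r.min(),v,56,st),onz('wrist',r.max(),v,56,st))
# skewer
for i,s,c,l in blobs(M['brown'],60):
    if c[0]<150:
        ct=max(cv2.findContours(l.astype(np.uint8),0,1)[0],key=cv2.contourArea); b=cv2.boxPoints(cv2.minAreaRect(ct)); print('brown',s,c); print(b); print(np.array([onz('wrist',*p,12,st) for p in b])); print(onz('wrist',*c,12,st))
print('tip',onz('wrist',96,212,8,st))
E
```

```text
front edge x = a*y+b [ -0.  495.8] yaw deg 2.8135455211876 488.88516089792586 4.969816500829211
front edge x = a*y+b [ -0.  492.5] yaw deg 2.8135455211876663 485.57695918495966 4.84704446793512
245 201 366 [489.7  43.9  56. ] [489.4 233.8  56. ]
255 202 366 [502.3  44.1  56. ] [502.  234.8  56. ]
262 203 365 [511.3  44.6  56. ] [510.9 234.4  56. ]
brown [ 68 276  18  31 379] [ 75.9 290.7]
[[ 66.1 304.5]
 [ 72.7 275. ]
 [ 85.9 278. ]
 [ 79.4 307.4]]
[[ 598.4 -164.4   12. ]
 [ 552.5 -146.1   12. ]
 [ 557.  -129.    12. ]
 [ 603.2 -146.8   12. ]]
[ 576.6 -146.4   12. ]
tip [ 464.6 -101.2    8. ]
```

```bash
python3 - <<'E'
from m import *
import pickle
np.set_printoptions(precision=1,suppress=True)
st=pickle.load(open('w1.pkl','rb'))
im=cv2.imread('pics/w1.png');hsv=cv2.cvtColor(im,cv2.COLOR_BGR2HSV)
l=(hsv[180:225,255:310,0]>18)&(hsv[180:225,255:310,0]<38)&(hsv[180:225,255:310,1]>150)&(hsv[180:225,255:310,2]>120)
ys,xs=np.nonzero(l);c=(xs.mean()+255,ys.mean()+180);print(c,len(xs),xs.min()+255,xs.max()+255,ys.min()+180,ys.max()+180)
for z in(32,40,46):print(onz('wrist',*c,z,st),onz('scene',255,165,z),onz('side',194,196.2,z))
E
```

```text
(np.float64(281.5012853470437), np.float64(200.70694087403598)) 389 271 292 192 210
[443.2 136.5  32. ] [434.1 142.5  32. ] [441.  146.5  32. ]
[441.1 136.5  40. ] [439.5 136.7  40. ] [440.4 136.6  40. ]
[439.6 136.5  46. ] [443.6 132.3  46. ] [440.  129.2  46. ]
```

Emit:
jog_arm:
  steps:
    - [-0.004,0,0.035,0,0,0]
    - [-0.004,0,0.035,0,0,0]
    - [0,0,0.035,0,0,0]
    - [0,0,0.035,0,0,0]
    - [0,0,0.035,0,0,0]
    - [0,0,0,0,0,0]
    - [0,0,0,0,0,0]

```text
clock: 4.85
tool_pos: [436.3, 138.1, 56.6]
ee_rot: [-0.007, -3.14, 0.0]
wrist_force: [-0.0, -0.6, 1.2]
grip_width: 0.2
finger_force: 0.0
```

Emit:
jog_arm:
  steps:
    - [0,0,0.004,0,0,0]
    - [0,0,0.004,0,0,0]
    - [0,0,0.002,0,0,0]
    - [0,0,0.001,0,0,0]
    - [0,0,0.001,0,0,0]
    - [0,0,0,0,0,0]

```text
clock: 5.45
tool_pos: [436.6, 137.8, 44.3]
ee_rot: [0.006, 3.142, -0.0]
wrist_force: [0.4, -0.7, 0.3]
grip_width: 0.0
finger_force: 0.0
```

Emit:
jog_arm:
  steps:
    - [0,0,0.001,0,0,0]
    - [0,0,0.001,0,0,0]
    - [0,0,0.001,0,0,0]
    - [0,0,0,0,0,0]

```text
clock: 5.85
tool_pos: [436.5, 137.8, 41.2]
ee_rot: [-0.006, -3.141, 0.0]
wrist_force: [-0.4, -0.2, 2.0]
grip_width: 0.1
finger_force: 1.1
```

Emit:
jog_arm:
  steps:
    - [0,0,0.001,0,0,0]
    - [0,0,0.001,0,0,0]
    - [0,0,0,0,0,0]

```text
clock: 6.15
tool_pos: [436.2, 137.8, 39.1]
ee_rot: [-0.006, -3.141, 0.0]
wrist_force: [-2.5, -0.1, 3.0]
grip_width: 0.1
finger_force: 1.6
```

Emit:
jog_arm:
  steps:
    - [0,0,0.001,0,0,0]
    - [0,0,0.001,0,0,0]
    - [0,0,0,0,0,0]

```text
clock: 6.45
tool_pos: [436.1, 137.8, 37.0]
ee_rot: [-0.006, -3.141, 0.0]
wrist_force: [-3.6, -0.0, 3.9]
grip_width: -0.2
finger_force: 1.8
```

Emit:
jog_arm:
  steps:
    - [0,0,0.001,0,0,0]
    - [0,0,0,0,0,0]

```text
clock: 6.65
tool_pos: [436.1, 137.8, 36.1]
ee_rot: [-0.006, -3.141, 0.0]
wrist_force: [-4.8, -0.3, 5.3]
grip_width: 0.0
finger_force: 2.8
```

Emit:
jog_arm:
  steps:
    - [0,0,0.001,0,0,0]
    - [0,0,0,0,0,0]

```text
clock: 6.85
tool_pos: [436.1, 137.8, 35.3]
ee_rot: [-0.006, -3.141, 0.001]
wrist_force: [-5.3, -0.4, 8.7]
grip_width: -0.1
finger_force: 4.4
```

```bash
python3 - <<'E'
from m import *
np.set_printoptions(precision=1,suppress=True)
save('side','s2.png');print(manip.observe()['wrist_force'])
im=cv2.imread('pics/s2.png');im0=cv2.imread('pics/side1.png')
print(np.abs(im.astype(int)-im0)[90:160,230:280].mean(), im[175:195,235:240].mean((0,1)),im0[175:195,235:240].mean((0,1)))
_,M=masks('s2.png')
for i,s,c,l in blobs(M['red'],100):print(s,c)
E
```

```text
[-6.  -0.6  7.9]
9.269809523809524 [ 27.7  30.  131.8] [ 88.7 186.2 242. ]
[ 202  153   58   75 2527] [231.6 194. ]
```

Emit:
jog_arm:
  steps:
    - [0.001,0,-0.01,0,0,0]
    - [0.003,0,-0.03,0,0,0]
    - [0,0,-0.045,0,0,0]
    - [0,0,-0.045,0,0,0]
    - [0,0,-0.045,0,0,0]
    - [0,0,0,0,0,0]

```text
clock: 7.5
tool_pos: [436.7, 139.4, 216.1]
ee_rot: [0.007, 3.13, 0.004]
wrist_force: [0.7, 0.1, -1.0]
grip_width: -0.0
finger_force: 0.0
```

```bash
python3 - <<'E'
from m import *
save('side','s3.png')
cv2.imwrite('pics/s3c.png',cv2.resize(cv2.imread('pics/s3.png')[90:300,150:360],(600,600),interpolation=cv2.INTER_CUBIC))
E
```

```text
(no output)
```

View pics/s3c.png

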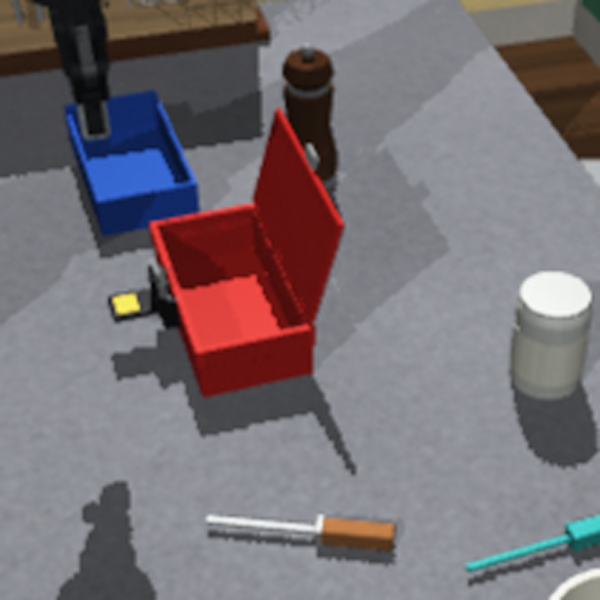

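The side view shows the lid popped fully open and leaning back, with the pad intact. Next is the skewer.

Emit:
jog_arm:
  steps:
    - [-0.0172,-0.0397,0,0,0,0]
    - [-0.0172,-0.0397,0,0,0,0]
    - [-0.0172,-0.0397,0,0,0,0]
    - [-0.0172,-0.0397,0,0,0,0]
    - [-0.0172,-0.0397,0,0,0,0]
    - [-0.0172,-0.0397,0,0,0,0]
    - [-0.0172,-0.0397,0,0,0,0]
    - [0,0,0.02,0,0,0.127]
    - [0,0,0.02,0,0,0.127]
    - [0,0,0.02,0,0,0.127]
    - [0,0,0,0,0,0]
    - [0,0,0,0,0,0]
  hand: 0.05

```text
clock: 8.75
tool_pos: [551.7, -140.4, 150.0]
ee_rot: [-0.595, -3.084, 0.0]
wrist_force: [0.2, 0.1, 0.0]
grip_width: 50.1
finger_force: 0.0
```

```bash
python3 - <<'E'
from m import *
import pickle
st=manip.observe(); save('wrist','w2.png'); pickle.dump(st,open('w2.pkl','wb')); print(st['tool_pos'],st['ee_rot'],st['joint_pos'])
E
```

```text
[ 551.74760839 -140.44375512  149.97710919] [-5.94593329e-01 -3.08375350e+00  1.93274052e-04] [ 0.65683704  0.59438473 -0.65907667  1.79273931  0.44920693  0.91039985
  0.98820083]
```

View pics/w2.png

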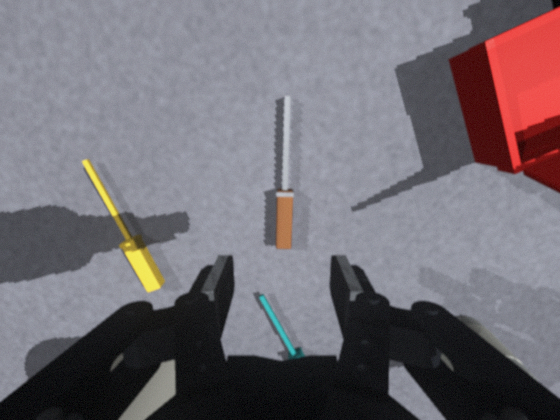

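The wrist view shows the wooden-handled skewer centred: tip (288,97), handle from (286,192) to (284,248). The yellow skewer is at left and the turquoise one is below.

```bash
python3 - <<'E'
from m import *
import pickle
np.set_printoptions(precision=1,suppress=True)
st=pickle.load(open('w2.pkl','rb'));Rt=R.from_rotvec(st['ee_rot']).as_matrix()
im,M=masks('w2.png')
for i,s,c,l in blobs(M['brown'],200):
    if 250<c[0]<320 and c[1]<260:
        ct=max(cv2.findContours(l.astype(np.uint8),0,1)[0],key=cv2.contourArea);b=cv2.boxPoints(cv2.minAreaRect(ct));print(b.tolist())
        W=np.array([onz('wrist',*p,16,st) for p in b]);print(W)
e=onz('wrist',284.5,248.5,16,st);f=onz('wrist',286,191,16,st);t=onz('wrist',288,96.5,9,st)
for n,p in zip('eft',(e,f,t)):print(n,p,'tool',Rt.T@(p-st['tool_pos']))
d=(t-e)[:2];print(np.linalg.norm(d),np.linalg.norm(f-e),np.degrees(np.arctan2(d[1],d[0])))
E
```

```text
[[275.5600891113281, 246.9576416015625], [277.0121154785156, 197.58859252929688], [291.7346496582031, 198.0216064453125], [290.2826232910156, 247.39065551757812]]
[[ 592.1 -164.    16. ]
 [ 545.4 -143.5   16. ]
 [ 551.  -130.6   16. ]
 [ 598.  -150.5   16. ]]
e [ 597.  -156.3   16. ] tool [-48.    2.1 133.9]
f [ 542.6 -133.2   16. ] tool [ 11.1   3.4 134. ]
t [ 464.9 -100.3    9. ] tool [ 95.4   5.  141.1]
143.455235446019 59.10792338429687 157.0321913402219
```

Emit:
jog_arm:
  steps:
    - [-0.002,0.003,0.03,0,0,0.02]
    - [0,0,0.04,0,0,0]
    - [0,0,0.04,0,0,0]
    - [0,0,0.025,0,0,0]
    - [0,0,0.007,0,0,0]
    - [0,0,0.003,0,0,0]
    - [0,0,0,0,0,0]

```text
clock: 9.5
tool_pos: [556.2, -138.6, 6.6]
ee_rot: [0.63, 3.075, 0.0]
wrist_force: [0.1, -0.7, -0.3]
grip_width: 49.9
finger_force: 0.0
```

Emit:
jog_arm:
  steps:
    - [0,0,0,0,0,0]
    - [0,0,0,0,0,0]
    - [0,0,0,0,0,0]
    - [0,0,0,0,0,0]
    - [0,0,0,0,0,0]
  hand: 0
  squeeze: 40

```text
clock: 10.0
tool_pos: [555.8, -138.7, 6.5]
ee_rot: [0.631, 3.076, -0.001]
wrist_force: [-1.1, -0.3, 5.3]
grip_width: 14.8
finger_force: 39.8
```

Emit:
jog_arm:
  steps:
    - [0,0,-0.02,0,0,0]
    - [0,0,-0.04,0,0,0]
    - [0,0,-0.04,0,0,0.14]
    - [0,0,-0.03,0,0,0.14]
    - [0,0,0,0,0,0.14]
    - [0,0,0,0,0,0.14]
    - [0,0,0,0,0,0.14]
    - [0,0,0,0,0,0.14]
    - [0,0,0,0,0,0.14]
    - [0,0,0,0,0,0.14]
    - [0.03,-0.0016,0,0,0,0]
    - [0.036,-0.0016,0,0,0,0]
    - [0.036,-0.0016,0,0,0,0]
    - [0.036,-0.0016,0,0,0,0]
    - [0.036,-0.0016,0,0,0,0]
    - [0.036,-0.0016,0,0,0,0]
    - [0.03,-0.0016,0,0,0,0]
    - [0.014,0,0,0,0,0]
    - [0,0,0,0,0,0]
    - [0,0,0,0,0,0]

```text
clock: 12.0
tool_pos: [532.3, 112.9, 135.3]
ee_rot: [2.17, 2.27, -0.002]
wrist_force: [-0.0, 0.2, -0.4]
grip_width: 14.7
finger_force: 39.1
```

```bash
python3 - <<'E'
from m import *
import pickle
st=manip.observe(); save('wrist','w3.png'); save('side','s4.png'); pickle.dump(st,open('w3.pkl','wb')); print(st['tool_pos'],st['ee_rot'],st['joint_pos'])
Rt=R.from_rotvec(st['ee_rot']).as_matrix();print(np.degrees(np.arctan2(Rt[1,0],Rt[0,0])),Rt[2])
cv2.imwrite('pics/v4.png',np.hstack([cv2.resize(cv2.imread('pics/w3.png'),(450,338)),cv2.resize(cv2.imread('pics/s4.png')[90:290,150:350],(338,338))]))
E
```

```text
[532.34575017 112.94389332 135.25228294] [ 2.17038755e+00  2.27008749e+00 -1.55368734e-03] [ 0.02600917  0.52178737 -0.4122979   1.87762703  0.2839326   0.80004698
 -0.49217413]
92.57244268832525 [-1.34214422e-03 -8.56355492e-05 -9.99999096e-01]
```

View pics/v4.png

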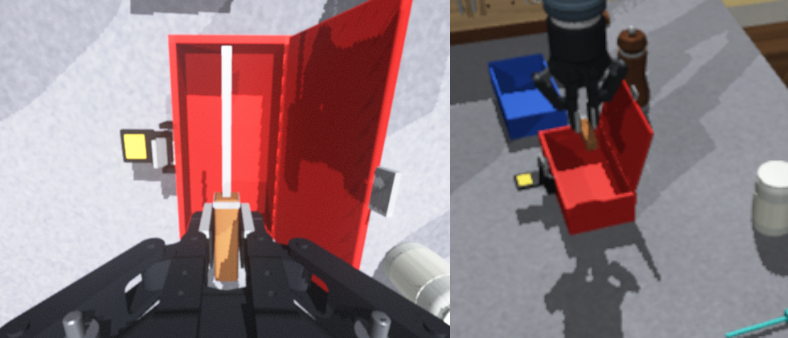

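The wrist view shows the skewer aligned over the open tray, with the tip and handle both inside the walls and the lid clear.

Emit:
jog_arm:
  steps:
    - [0,0,0.03,0,0,0]
    - [0,0,0.035,0,0,0]
    - [0,0,0.03,0,0,0]
    - [0,0,0.015,0,0,0]
    - [0,0,0.007,0,0,0]
    - [0,0,0.003,0,0,0]
    - [0,0,0.002,0,0,0]
    - [0,0,0,0,0,0]

```text
clock: 12.9
tool_pos: [530.0, 114.1, 13.6]
ee_rot: [-2.169, -2.271, 0.005]
wrist_force: [-6.4, 0.2, -0.4]
grip_width: 14.7
finger_force: 40.4
```

Emit:
jog_arm:
  steps:
    - [0,0,0,0,0,0]
    - [0,0,0,0,0,0]
    - [0,0,0,0,0,0]
    - [0,0,0,0,0,0]
  hand: 0.034

```text
clock: 13.3
tool_pos: [529.8, 114.1, 14.0]
ee_rot: [-2.169, -2.271, 0.006]
wrist_force: [-11.5, -1.0, 5.7]
grip_width: 34.6
finger_force: 0.0
```

Emit:
jog_arm:
  steps:
    - [0,-0.004,-0.002,0,0,0]
    - [0,0,-0.005,0,0,0]
    - [0,0,-0.01,0,0,0]

```text
clock: 13.6
tool_pos: [528.9, 114.5, 31.3]
ee_rot: [2.17, 2.271, 0.002]
wrist_force: [1.2, -0.1, -0.0]
grip_width: 34.1
finger_force: 0.0
```

Emit:
jog_arm:
  steps:
    - [0,0,-0.03,0,0,0]
    - [0,0,-0.04,0,0,0]
    - [0,0,-0.05,0,0,0]
    - [0,0,-0.05,0,0,0]
    - [0,0,0,0,0,0]

```text
clock: 14.1
tool_pos: [533.1, 116.1, 208.6]
ee_rot: [2.165, 2.266, 0.019]
wrist_force: [0.3, -0.5, 0.0]
grip_width: 34.3
finger_force: 0.0
```

```bash
python3 - <<'E'
from m import *
import pickle
st=manip.observe(); save('wrist','w5.png'); save('scene','sc5.png'); pickle.dump(st,open('w5.pkl','wb')); print(st['clock'],st['tool_pos'],st['ee_rot'],st['joint_pos'])
cv2.imwrite('pics/v5.png',np.hstack([cv2.resize(cv2.imread('pics/w5.png'),(450,338)),cv2.resize(cv2.imread('pics/sc5.png')[100:240,210:350],(338,338))]))
E
```

```text
14.1 [533.06375663 116.13552974 208.5791529 ] [2.1645452  2.26579495 0.01876441] [ 0.06199253  0.41833911 -0.45743453  1.83031718  0.22827554  0.92988645
 -0.4504163 ]
```

View pics/v5.png

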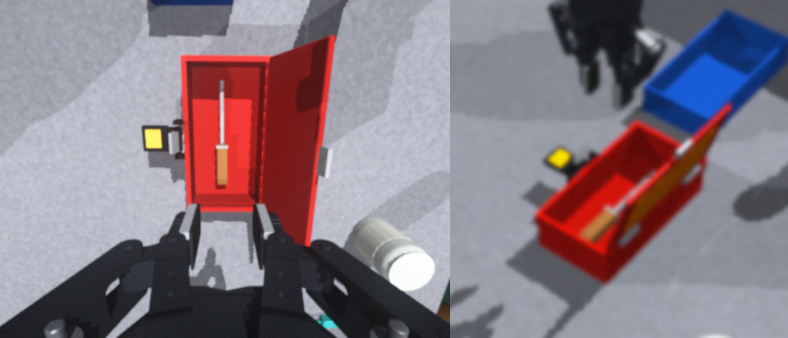

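The views show the skewer lying inside the tray and the lid still open. Now I close the fingers and go behind the lid.

Emit:
jog_arm:
  steps:
    - [-0.003,0.02,0,0,0,0]
    - [-0.003,0.025,0,0,0,0]
    - [-0.003,0.025,0,0,0,0]
    - [-0.003,0.025,0,0,0,0]
    - [-0.003,0.022,0,0,0,0]
    - [-0.003,0,0.02,0,0,0]
    - [0,0,0.025,0,0,0]
    - [0,0,0.015,0,0,0]
    - [0,0,0,0,0,0]
    - [0,0,0,0,0,0]
  hand: 0

```text
clock: 15.2
tool_pos: [645.6, 102.1, 140.3]
ee_rot: [-2.169, -2.272, 0.001]
wrist_force: [0.2, -0.7, 0.2]
grip_width: 0.1
finger_force: 0.0
```

Emit:
jog_arm:
  steps:
    - [0,-0.006,-0.003,0,0,0]
    - [0,-0.006,-0.002,0,0,0]
    - [0,-0.006,0,0,0,0]
    - [0,-0.006,0,0,0,0]
    - [0,0,0,0,0,0]

```text
clock: 15.7
tool_pos: [621.3, 100.9, 145.9]
ee_rot: [2.169, 2.272, 0.001]
wrist_force: [0.2, -0.7, 0.9]
grip_width: 0.2
finger_force: 0.5
```

Emit:
jog_arm:
  steps:
    - [0,-0.006,0,0,0,0]
    - [0,-0.006,0,0,0,0]
    - [0,-0.006,0,0,0,0]
    - [0,0,0,0,0,0]

```text
clock: 16.1
tool_pos: [602.6, 99.9, 145.0]
ee_rot: [-2.169, -2.272, 0.002]
wrist_force: [0.7, 0.1, -0.0]
grip_width: -0.0
finger_force: 0.2
```

Emit:
jog_arm:
  steps:
    - [0,-0.007,0,0,0,0]
    - [0,-0.007,0,0,0,0]
    - [0,-0.007,0.001,0,0,0]
    - [0,-0.007,0.002,0,0,0]
    - [0,-0.007,0.003,0,0,0]
    - [0,-0.007,0.003,0,0,0]
    - [0,0,0,0,0,0]

```text
clock: 16.8
tool_pos: [560.4, 98.0, 135.7]
ee_rot: [-2.169, -2.272, 0.002]
wrist_force: [0.3, 0.8, 0.8]
grip_width: 0.3
finger_force: 0.4
```

Emit:
jog_arm:
  steps:
    - [0,-0.006,0.004,0,0,0]
    - [0,-0.006,0.0045,0,0,0]
    - [0,-0.006,0.005,0,0,0]
    - [0,0,0,0,0,0]

```text
clock: 17.2
tool_pos: [542.4, 97.2, 121.8]
ee_rot: [-2.168, -2.272, 0.003]
wrist_force: [1.1, -0.5, 1.7]
grip_width: -0.1
finger_force: 0.5
```

Emit:
jog_arm:
  steps:
    - [0,-0.0055,0.0055,0,0,0]
    - [0,-0.005,0.0055,0,0,0]
    - [0,-0.005,0.0055,0,0,0]
    - [0,-0.0035,0.0065,0,0,0]
    - [0,-0.0035,0.0065,0,0,0]
    - [0,0,0,0,0,0]

```text
clock: 17.8
tool_pos: [520.2, 96.1, 92.2]
ee_rot: [-2.168, -2.272, 0.003]
wrist_force: [0.2, -0.1, 2.7]
grip_width: -0.2
finger_force: 0.8
```

Emit:
jog_arm:
  steps:
    - [0,-0.002,0.005,0,0,0]
    - [0,-0.001,0.005,0,0,0]
    - [0,-0.001,0.003,0,0,0]
    - [0,0,0,0,0,0]

```text
clock: 18.2
tool_pos: [517.2, 96.0, 79.8]
ee_rot: [-2.169, -2.272, 0.001]
wrist_force: [-0.3, 0.2, 2.1]
grip_width: -0.1
finger_force: 0.9
```

Now the last stretch, slowly.

Emit:
jog_arm:
  steps:
    - [0,-0.001,0.003,0,0,0]
    - [0,0,0.002,0,0,0]
    - [0,0,0.002,0,0,0]
    - [0,0,0,0,0,0]

```text
clock: 18.6
tool_pos: [516.1, 95.9, 73.0]
ee_rot: [-2.169, -2.272, 0.001]
wrist_force: [-0.7, 0.1, 3.1]
grip_width: -0.2
finger_force: 1.0
```

Emit:
jog_arm:
  steps:
    - [0,0,0.001,0,0,0]
    - [0,0,0.001,0,0,0]
    - [0,0,0.001,0,0,0]
    - [0,0,0,0,0,0]

```text
clock: 19.0
tool_pos: [516.2, 95.9, 70.4]
ee_rot: [-2.17, -2.272, 0.001]
wrist_force: [-2.2, 0.1, 4.7]
grip_width: -0.1
finger_force: 2.1
```

Emit:
jog_arm:
  steps:
    - [0,0,0.001,0,0,0]
    - [0,0,0.001,0,0,0]
    - [0,0,0,0,0,0]

```text
clock: 19.3
tool_pos: [516.0, 95.9, 68.4]
ee_rot: [-2.17, -2.272, 0.001]
wrist_force: [-3.5, -0.5, 7.2]
grip_width: -0.2
finger_force: 3.2
```

Emit:
jog_arm:
  steps:
    - [0,0,0.001,0,0,0]
    - [0,0,0.001,0,0,0]
    - [0,0,0,0,0,0]

```text
clock: 19.6
tool_pos: [515.8, 95.9, 66.5]
ee_rot: [-2.169, -2.272, 0.002]
wrist_force: [-4.0, -0.3, 7.8]
grip_width: 0.0
finger_force: 4.2
```

Emit:
jog_arm:
  steps:
    - [0,0,0.001,0,0,0]
    - [0,0,0,0,0,0]

```text
clock: 19.8
tool_pos: [515.7, 95.9, 65.6]
ee_rot: [-2.169, -2.272, 0.002]
wrist_force: [-4.4, -0.1, 9.4]
grip_width: 0.0
finger_force: 4.4
```

Emit:
jog_arm:
  steps:
    - [0,0,0.001,0,0,0]
    - [0,0,0,0,0,0]

```text
clock: 20.0
tool_pos: [515.6, 95.9, 64.4]
ee_rot: [-2.169, -2.272, 0.002]
wrist_force: [-4.3, -1.3, 7.4]
grip_width: -0.1
finger_force: 3.5
```

Emit:
jog_arm:
  steps:
    - [0,0,0.0007,0,0,0]
    - [0,0,0,0,0,0]

```text
clock: 20.2
tool_pos: [515.8, 95.9, 63.4]
ee_rot: [-2.169, -2.272, 0.002]
wrist_force: [-2.2, 0.5, 2.9]
grip_width: 0.3
finger_force: 1.1
```

Emit:
jog_arm:
  steps:
    - [0,0,0.0007,0,0,0]
    - [0,0,0,0,0,0]

```text
clock: 20.4
tool_pos: [516.7, 96.0, 62.7]
ee_rot: [2.17, 2.272, 0.001]
wrist_force: [-0.2, -0.2, -0.3]
grip_width: -0.3
finger_force: 0.0
```

Emit:
jog_arm:
  steps:
    - [0,0,0.0007,0,0,0]
    - [0,0,0,0,0,0]

```text
clock: 20.6
tool_pos: [516.9, 96.0, 62.2]
ee_rot: [2.17, 2.271, 0.001]
wrist_force: [-0.2, -0.8, 0.6]
grip_width: -0.0
finger_force: 0.1
```

Emit:
jog_arm:
  steps:
    - [0,0,0,0,0,0]
    - [0,0,-0.002,0,0,0]
    - [0,0,-0.003,0,0,0]
    - [0,0,0,0,0,0]

```text
clock: 21.0
tool_pos: [516.7, 96.1, 67.6]
ee_rot: [2.169, 2.272, 0.001]
wrist_force: [0.3, 0.4, 0.7]
grip_width: -0.2
finger_force: 0.0
```

Emit:
jog_arm:
  steps:
    - [0,0,-0.02,0,0,0]
    - [0,0,-0.045,0,0,0]
    - [-0.03,0,-0.045,0,0,0]
    - [-0.04,0,-0.03,0,0,0]
    - [-0.04,0,0,0,0,0]
    - [-0.04,0,0,0,0,0]
    - [0,0,0,0,0,0]
    - [0,0,0,0,0,0]

```text
clock: 21.8
tool_pos: [523.0, -52.5, 203.7]
ee_rot: [-2.172, -2.269, 0.0]
wrist_force: [-0.6, 0.7, -0.1]
grip_width: -0.2
finger_force: 0.0
```

```bash
python3 - <<'E'
from m import *
save('side','s6.png'); save('scene','sc6.png')
cv2.imwrite('pics/v6.png',np.hstack([cv2.resize(cv2.imread('pics/s6.png')[120:320,150:350],(400,400)),cv2.resize(cv2.imread('pics/sc6.png')[100:260,210:370],(400,400))]))
print(manip.observe()['tool_pos'],manip.observe()['wrist_force'])
E
```

```text
[523.12005477 -50.27656146 203.76051563] [-0.29708108  0.56745322  0.33308414]
```

View pics/v6.png

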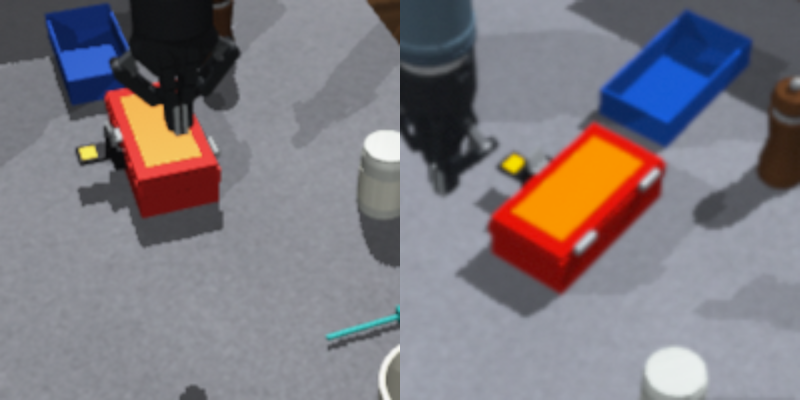

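The views show the lid shut and staying shut without the robot, the skewer no longer on the table, and the other objects where they stood.

```bash
python3 -c "
from cell import sign_off
print(sign_off())"
```

```text
the job is handed in; nothing more can be done
None
```

The latch was pressed and the lid popped open, the skewer is inside the box, the lid is pushed shut and holding by itself, and the job is handed in; the judge's result was not shown.

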